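# Set and prove the metal detector over the biscuit belt

## Task

Swing the stiff metal-detector arm across the biscuit belt until its round white head is centred over the blue line of the white check plate, and leave it there. Then prove it with the orange test wand: touch the wand's tip onto the middle of the red pad, then onto the green pad, holding each touch for a moment, and lay the wand back along its blue-topped rest. Leave the other loose things on the bench where they are.

Things in the scene. Friction and masses are not known exactly. Their poses are not given: they have to be found in the camera images.
- detector: the swinging detector arm with its head, on an upright pivot post (168 mm high). Origin: on the head's axis at bench level; +x points along the arm to the pivot axis, 270 mm away. Stiff: about 5 N at the head swings it (0.9 rad either way), and it stays where left. The post stands in a fixed fan-shaped cream belt bed, 30 mm high, with a mint edge 34 mm high at 375 mm radius.
- head (a point): centre of the top of the yellow push-post (22 mm diameter, 60 mm tall) standing in the middle of the detector head, 210 mm above the bench, 270 mm from the pivot axis. The head below is a white disc, 80 mm diameter, 118 to 150 mm above the bench, with a small yellow pointer reaching 60 mm from its centre, away from the pivot. A 26 mm wide bar, top at 146 mm, carries it from the pivot.
- line (a point): middle of the blue line on the white check plate, over which the head centre must stand. On the plate's top face, 34 mm above the bench, 270 mm from the pivot axis. Its x axis runs along the line, away from the robot; the pivot axis is 270 mm along +x. The plate is fixed, 120 mm along the line by 210 mm across; the line is 8 mm wide, 132 mm long.
- red_pad: fixed red disc on the check plate, 24 mm diameter, 5 mm high, top face 39 mm above the bench, 85 mm from the blue line to one side or the other. Origin: centre of its underside.
- green_pad: fixed green disc on the check plate, the same size, 85 mm from the blue line on the other side. Origin: centre of its underside.
- wand: loose test wand, 90 g: orange bar handle 100 mm long (x), 20 mm wide (y), 26 mm high (z), with two black bands; a 6 mm steel rod leaves its +x end 13 mm above the underside and turns down 90 mm from the handle's centre. Origin: centre of the handle's underside.
- wand_tip (a point): lowest point of the wand's ball tip (8 mm diameter), 90 mm along x from the handle's centre and 40 mm below the handle's underside.
- rest: fixed stand of the wand: a flat blue top, 80 mm (x) by 50 mm (y), 70 mm above the bench, on a grey stem. Origin: centre of its foot on the bench; the wand lies along its x axis, tip overhanging the far (+x) end.
- tray: bystander: cream open tray of biscuits, 110 x 90 mm, 35 mm high, on the bench. Origin: centre of its underside.
- spray: bystander: blue bottle, 60 mm diameter, 150 mm tall. Origin: centre of its underside.
- jar: bystander: jar, 70 mm diameter, 90 mm tall. Origin: centre of its underside.
- stack: bystander: stack of five square biscuits, 56 x 50 mm, 40 mm high. Origin: centre of its underside.
- scraper: bystander: spatula lying on the bench. Origin: centre of its underside.

How it is judged (in metres and radians):
On the way, in this order (a step that is already met when the one before it is completed fails the run):
1. the detector head stands still over the blue line (horizontal distance between head and line below 0.012 m and linear speed of detector below 0.015 m/s), for 0.3 s.
2. the wand's tip touches the red pad, the head still over the line (horizontal distance between head and line below 0.012 m and horizontal distance between wand_tip and red_pad below 0.012 m and contact force between wand and red_pad above 0.3 N), for 0.15 s.
3. the wand's tip touches the green pad, the head still over the line (horizontal distance between head and line below 0.012 m and horizontal distance between wand_tip and green_pad below 0.012 m and contact force between wand and green_pad above 0.3 N), for 0.15 s.
At the end, for the whole second after the job is handed in: Head centre within 12 mm of the line's middle (horizontally), still; wand flat and at rest on its rest, handle centre within 30 mm along and 20 mm across, within 0.5 rad of its length. Red, then green pad touched by the tip within 12 mm of centre for 0.15 s (all of step 1 and x of wand in the frame of rest between -0.03 and 0.03 m and y of wand in the frame of rest between -0.02 and 0.02 m and z of wand in the frame of rest between 0.064 and 0.076 m and angle between wand's own z axis and vertical below 0.15 rad and angle between the x axis of wand and the x axis of rest, either way round below 0.5 rad and linear speed of wand below 0.02 m/s).
It fails at once if a bystander (tray, bottle, jar, biscuit stack or scraper) is moved by more than 30 mm (distance of any of tray, spray, jar, stack, scraper from where it was at the start of the episode above 0.03 m).
It also fails if it takes over 72 s, if anything falls off the work surface, if the arm or the gripper's body presses on something with over 40 N, if the wrist force passes 120 N, or if a joint passes its speed limit or range.

## Robot

A 6-joint arm with a two-finger parallel gripper is mounted at the origin on the work surface. World frame = base frame: x ahead of the robot, y to its left, z up, the work surface at z = 0. Lengths are in mm, angles in rad, forces in N, time in s.
With the tool pointing down it reaches from about 375 to 925 mm from the base axis. Payload 5.7 kg.
Tool frame: the origin (TCP) lies at the centre of the arm's flange, where the gripper is bolted on; the fingertips stand 182 mm ahead of it and the grasp point (between the pads) lies 163 mm ahead of it; z points along the fingers, y is the line along which they close (so a half turn about z gives the same grasp; the last joint's range is limited). The gripper opens to 88 mm and grips with 3 to 60 N. Pads are 20 mm wide; open, the fingers measure 115 mm over their backs; the gripper's body (75 mm by 178 mm) begins 61 mm behind the grasp point.
Start: joints at [1.122, 0.359, 1.51, -0, 1.272, -0.115], TCP at [196.581, 566.87, 404.623] pointing down, gripper open.
Joint ranges: [-2.97, 2.97], [-1.01, 2.36], [0.21, 2.38], [-0.96, 4.11], [0.2, 2.71], [-2.98, 2.98]. Speed limits (rad/s): [2.39, 2.39, 3.14, 3.14, 3.14, 3.14].

## Interface

Orientations are given as a unit quaternion [x, y, z, w].
In Python, from cell import * gives the robot as it stands. The module is installed in compiled form; this text tells all that it offers. Calls block until the motion is done:
- move_pose(position, orientation): joint-space move of the TCP to a pose.
- move_straight(position, attitude=None, velocity=150, f_stop=None): straight line of the TCP; attitude=None keeps the orientation; velocity is the mean speed in mm/s. With f_stop (N) it stops when the force on the tool has changed by that much, and returns True; else False.
- move_joints(angles): joint-space move.
- move_gripper(opening, effort=None): opening from 0.0 (shut) to 1.0 (fully open); effort is the grip in N (None keeps the last); returns when the fingers have stopped.
- hold(seconds).
- solve_ik(position, orientation): joint angles nearest the present ones, or None.
- get_obs(): the state.
- grab_frame(name): name is "side" or "top"; returns the picture (420x560x3 uint8, red, green, blue); there is no depth.
- camera_params(name): a dict with "mtx" (3x3 intrinsics, pixels), "R" (3x3) and "t" (3): a world point X has camera coordinates R X + t. Camera axes: x right, y down, z forward; pixel columns grow to the right and rows downward; lengths in mm; the calibration is good to about 2 mm. A picture is of the moment at which its call begins. camera_params takes no time and is no camera call.
A pose or a line that the arm cannot do raises IKError and nothing moves.
- hand_in(): hands the job in; it is judged then, once.
The state is a dict: "clock": time; "joint_positions": joint angles; "joint_vel": joint speeds; "joint_efforts": joint torques, N m; "position": TCP position; "ee_rot": TCP orientation; "ft_force": force on the tool from outside, world axes, zero at the start; "wrist_torque": the same for the moment, N m; "opening": opening from 0.0 (shut) to 1.0 (fully open); "gripper_force": force on a finger pad.
Only numpy, scipy, OpenCV 4.12 (cv2) and the standard library are available. Lean on these libraries where they do the work, as an engineer would, in place of code of your own. Each camera call takes 0.05 s, during which the arm holds its last target. There are 200 camera calls.

## Working session

There is one attempt and no reset: what is moved stays moved. The work goes in short steps, each a Python script; the robot and the scene stay as the last script left them, time stands still between calls to the robot, and variables do not carry over. Pictures are saved under pics/ and viewed, at most 10 in all, crops included, and the job is handed in when it is done.

```bash
mkdir -p pics; python3 - <<'E'
from cell import *
import cv2
for n in("side","top"):
    f=grab_frame(n); cv2.imwrite(f"pics/{n}0.png",cv2.resize(f[:,:,::-1],(800,600),interpolation=cv2.INTER_CUBIC))
    p=camera_params(n); print(n,p["mtx"].tolist(),p["R"].tolist(),p["t"].tolist())
print(get_obs())
E
```

```text
side [[524.6386776748658, 0.0, 275.34005940460383], [0.0, 524.6386776748658, 209.69107855125122], [0.0, 0.0, 1.0]] [[0.6858857487270016, -0.7273900663039842, -0.02155066438618879], [-0.4955151288888148, -0.44514343861315014, -0.7458633092611288], [0.5329404251278953, 0.5222556945615302, -0.665750323141155]] [-373.96570773002446, 363.3333417803624, 1369.6122817364203]
top [[386.40258792527675, 0.0, 278.93763708660924], [0.0, 386.40258792527675, 204.81797830873208], [0.0, 0.0, 1.0]] [[-0.027803054142445167, -0.999457974242506, -0.017628043096678224], [-0.9865431034573697, 0.030277681623802757, -0.1606734795048293], [0.16112012661692343, 0.012923610894549367, -0.9868501837059124]] [-0.24215829096495275, 532.6144857817433, 1252.090552980335]
{'clock': 0.1, 'joint_positions': array([ 1.12191967e+00,  3.59388762e-01,  1.51129905e+00,  2.94042489e-05,
        1.27249013e+00, -1.15097324e-01]), 'joint_vel': array([ 0.00085103, -0.00189353, -0.00375673,  0.00026426, -0.00332973,
       -0.00281124]), 'joint_efforts': array([ 1.76182290e-03, -5.16357815e+01, -2.71408725e+01,  6.80057332e-02,
        2.76426732e-02, -4.79900109e-05]), 'position': array([196.43163211, 566.59901596, 403.92931628]), 'ee_rot': array([ 1.66120256e-01,  9.86105183e-01, -7.57428050e-04, -2.34059182e-04]), 'ft_force': array([-0.70558067,  0.718867  , -0.26316459]), 'wrist_torque': array([-0.03335315,  0.00499297,  0.00534452]), 'gripper_force': 0.0, 'opening': 0.9991571504038385}
```

View pics/side0.png

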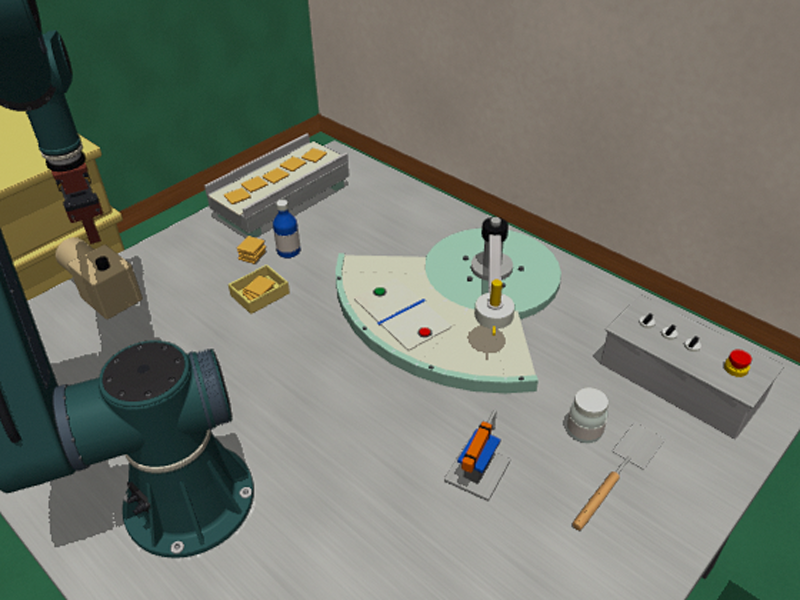

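View pics/top0.png

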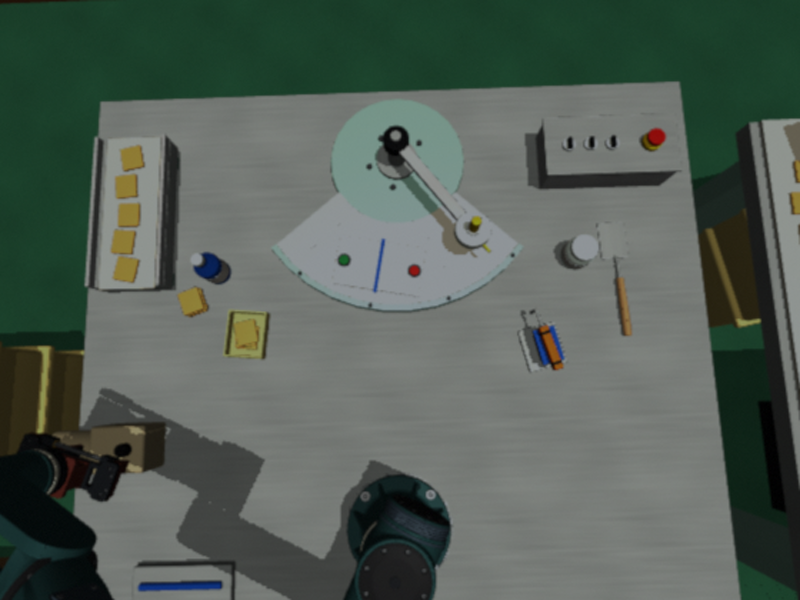

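The side view shows the head at (494,310), line (402,312), red pad (425,332), green pad (379,292) and wand (478,445). In the top view they are at head (475,225), line (379,265), red (414,270), green (344,259) and wand (550,347). I'll enlarge these areas.

```bash
cat > h.py <<'E'
import cv2,numpy as np
from cell import *
def comp(name,crops,frames):
    # crops: (cam,x0,y0,w) aspect 4:3 -> 400x300 tiles
    T=[]
    for c,x,y,w in crops:
        t=cv2.resize(frames[c][y:y+w*3//4,x:x+w,::-1],(400,300),interpolation=cv2.INTER_CUBIC)
        s=400/w
        for k in range(0,w,10):
            cv2.line(t,(int(k*s),0),(int(k*s),8 if (x+k)%50 else 8),(255,0,255),1)
            if k%20==0: cv2.putText(t,str(x+k),(int(k*s),18),0,.33,(255,0,255),1)
        for k in range(0,w*3//4,10):
            cv2.line(t,(0,int(k*s)),(8,int(k*s)),(255,0,255),1); cv2.putText(t,str(y+k),(10,int(k*s)+4),0,.33,(255,0,255),1)
        T.append(t)
    cv2.imwrite(f"pics/{name}.png",np.vstack([np.hstack(T[:2]),np.hstack(T[2:])]))
def ray(cam,u,v):
    p=camera_params(cam);R,t,K=map(np.array,(p["R"],p["t"],p["mtx"]))
    d=R.T@np.linalg.solve(K,[u,v,1.]); return -R.T@t,d/np.linalg.norm(d)
def tri(a,b):
    A=[];B=[]
    (o1,d1),(o2,d2)=ray("side",*a),ray("top",*b)
    P1,P2=np.eye(3)-np.outer(d1,d1),np.eye(3)-np.outer(d2,d2)
    X=np.linalg.solve(P1+P2,P1@o1+P2@o2)
    return X,np.linalg.norm(P1@(X-o1))+np.linalg.norm(P2@(X-o2))
def onz(cam,uv,z):
    o,d=ray(cam,*uv); return o+d*(z-o[2])/d[2]
E
python3 - <<'E'
from h import *
F={n:grab_frame(n) for n in("side","top")}
np.savez("f0.npz",**F)
comp("c1",[("side",300,280,80),("side",230,170,140),("top",350,210,60),("top",220,80,160)],F)
E
```

```text
(no output)
```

View pics/c1.png

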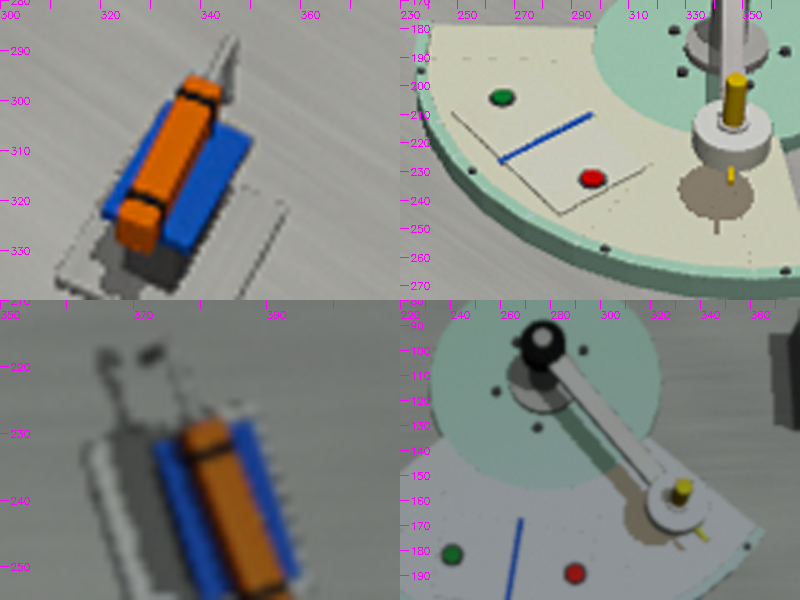

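The crops show the head, pads, line and wand clearly. I'll triangulate these now and look closer at the wand.

```bash
python3 - <<'E'
from h import *
F=dict(np.load("f0.npz"))
np.set_printoptions(precision=1,suppress=True)
P={"lineNear":((265,226.4),(263.2,203.7)),"lineFar":((297.2,210.3),(268.4,167.6)),"red":((297.6,232.3),(290,189.2)),"green":((265.7,204),(240.8,182)),"post":((347.6,197.7),(333.6,154.4))}
h=dict(lineNear=34,lineFar=34,red=39,green=39,post=210)
for k,(a,b) in P.items(): print(k,*tri(a,b),onz("side",a,h[k]),onz("top",b,h[k]))
comp("c2",[("side",315,282,52),("side",300,270,100),("top",360,212,44),("top",355,212,48)],F)
for n,(x0,y0,x1,y1) in dict(side=(300,270,370,350),top=(350,210,410,270)).items():
    f=F[n][y0:y1,x0:x1].astype(int);r,g,b=f[...,0],f[...,1],f[...,2]
    for nm,m in(("orange",(r>1.6*b)&(r>90)&(r-b>60)),("blue",(b>1.6*r)&(b-r>50))):
        ys,xs=np.nonzero(m); print(n,nm,len(xs),xs.mean()+x0,ys.mean()+y0,cv2.minAreaRect((np.c_[xs+x0,ys+y0]).astype(np.float32)))
E
```

```text
lineNear [538.8  37.4  36.4] 0.35914749824079584 [540.4  39.3  34. ] [539.3  37.4  34. ]
lineFar [665.7  16.2  32.2] 2.3386672842556453 [665.2  14.3  34. ] [664.3  16.9  34. ]
red [586.9 -55.4  35.8] 2.133892838896437 [585.4 -58.1  39. ] [585.4 -54.7  39. ]
green [617.1 111.6  35.6] 1.6754402018030974 [615.  108.3  39. ] [615.6 111.7  39. ]
post [ 652.4 -184.9  209.2] 1.0412555258812648 [ 652.2 -185.7  210. ] [ 651.8 -184.5  210. ]
side orange 276 332.9673913043478 312.2463768115942 ((333.17694091796875, 312.0846252441406), (8.864449501037598, 36.71294021606445), 25.559965133666992)
side blue 259 337.27799227799227 316.16602316602314 ((334.7547302246094, 314.64154052734375), (19.619972229003906, 27.97303009033203), 29.05460548400879)
top orange 157 385.47133757961785 242.88535031847135 ((385.4278564453125, 242.91238403320312), (31.733747482299805, 5.600073337554932), 68.96248626708984)
top blue 166 382.9096385542169 241.03614457831324 ((383.5351257324219, 240.9892120361328), (25.2913875579834, 15.439509391784668), 72.89727020263672)
```

View pics/c2.png

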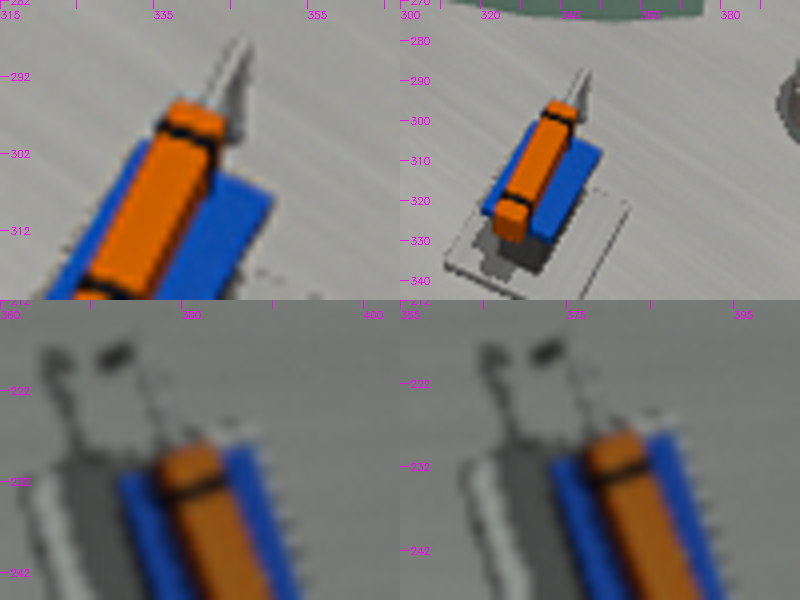

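The height checks hold: plate about 34, pads about 36, and the head 270 mm from the computed pivot. Next I'll fit the wand's box model to the orange silhouettes in both views.

```bash
cat >> h.py <<'E'
from scipy.optimize import minimize
def proj(n,X):
    p=camera_params(n);c=X@np.array(p["R"]).T+np.array(p["t"]);c=c@np.array(p["mtx"]).T;return c[:,:2]/c[:,2:]
def fit_box(F,lwh,rois,x0,cond):
    S=8;M={}
    for n,(a,b,c,d) in rois.items():
        f=F[n][b:d,a:c].astype(int);m=cond(f).astype(np.uint8)
        k,lab,st,_=cv2.connectedComponentsWithStats(cv2.morphologyEx(m,cv2.MORPH_CLOSE,np.ones((5,5))))
        m=(lab==1+st[1:,4].argmax()).astype(np.float32)
        m=(cv2.resize(m,None,fx=S,fy=S,interpolation=cv2.INTER_LINEAR)>.5)
        M[n]=m
    def cost(q):
        x,y,z,w=q;c,s=np.cos(w),np.sin(w);l=lwh
        B=np.array([[i*l[0]/2,j*l[1]/2,k*l[2]] for i in(-1,1) for j in(-1,1) for k in(0,1)])
        X=B@np.array([[c,s,0],[-s,c,0],[0,0,1]])+[x,y,z];e=0
        for n,m in M.items():
            a,b,_,_=rois[n];u=((proj(n,X)-[a,b]+.5)*S-.5)
            h=np.zeros(m.shape,np.uint8);cv2.fillConvexPoly(h,np.round(cv2.convexHull(u.astype(np.float32))*16).astype(np.int32),1,shift=4)
            e+=(h.astype(bool)^m).sum()/m.sum()
        return e
    q0=np.array(x0,float);sx=np.vstack([q0]+[q0+d for d in np.diag([15,15,8,.15])])
    r=minimize(cost,q0,method="Nelder-Mead",options=dict(initial_simplex=sx,maxiter=400,xatol=.02,fatol=1e-4));return r.x,r.fun
ROI=dict(side=(300,270,370,350),top=(350,210,410,270))
def orange(f): return (f[...,0]>1.5*f[...,2])&(f[...,0]-f[...,2]>35)
E
python3 - <<'E'
from h import *
F=dict(np.load("f0.npz"));np.set_printoptions(precision=3,suppress=True)
X,_=tri((332.5,310.5),(385.4,242.9));print(X)
for z in(60,75): print(fit_box(F,(100,20,26),ROI,[X[0],X[1],z,.3],orange))
# rest blue top centre from top view corners, tip
print("blue far corners",onz("top",(360+122/9.09,212+(475-300)/9.09),70),onz("top",(360+245/9.09,212+(448-300)/9.09),70))
print("blue side corners",[onz("side",u,70) for u in((300+253/5,280+142/5),(300+187/5,280+252/5))])
# head of post: plan IK
from scipy.spatial.transform import Rotation as R
piv=np.array([866.7,-21]);
for a in(3.794,2.962):
  p=piv+270*np.array([np.cos(a),np.sin(a)])
  for k in(0,np.pi):
    q=(R.from_euler("z",a+k)*R.from_euler("x",np.pi)).as_quat();print(p,solve_ik([*p,353],q))
E
```

```text
[ 391.677 -348.698   91.258]
(array([ 393.434, -349.323,   69.923,    0.321]), np.float64(0.4915246028671058))
(array([ 393.253, -349.913,   71.751,    0.322]), np.float64(0.49549593180937623))
blue far corners [ 432.114 -318.951   70.   ] [ 440.439 -363.143   70.   ]
blue side corners [array([ 441.279, -369.347,   70.   ]), array([ 364.366, -386.522,   70.   ])]
[ 652.151 -184.917] [-0.378  0.514  1.386  0.     1.242 -2.601]
[ 652.151 -184.917] [-0.378  0.514  1.386 -0.     1.242  0.54 ]
[601.043  27.23 ] [-0.069  0.41   1.567  0.     1.164 -1.461]
[601.043  27.23 ] [-0.069  0.41   1.567 -0.     1.164  1.681]
```

Everything agrees: wand underside about 70, and rest top centre about (398,−353) with yaw about 0.2. Now the swing.

```bash
cat >> h.py <<'E'
from scipy.spatial.transform import Rotation as R
def down(yaw): return (R.from_euler("z",yaw)*R.from_euler("x",np.pi)).as_quat()   # tool x along yaw
piv=np.array([866.7,-21.]);L=np.array([601.,27.3])
def arc(a,z): return [*(piv+270*np.array([np.cos(a),np.sin(a)])),z]
E
python3 - <<'E'
from h import *
a0,a1=3.794,2.962
move_pose(arc(a0,440),down(a0+np.pi))
move_straight(arc(a0,354))
move_gripper(0.0,25); o=get_obs(); print(o["opening"]*88,o["gripper_force"],o["clock"])
for a in np.linspace(a0,a1,9)[1:]: move_straight(arc(a,354),down(a+np.pi),velocity=80)
hold(.4); o=get_obs(); print(o["position"],o["ft_force"],o["opening"]*88,o["clock"])
move_gripper(1.0); move_straight(arc(a1,450)); 
move_pose([430,-250,450],down(.25))
F={n:grab_frame(n) for n in("side","top")}; np.savez("f1.npz",**F)
comp("c3",[("side",230,160,120),("side",300,280,70),("top",220,90,120),("top",355,205,50)],F); print(get_obs()["clock"])
E
```

```text
21.66116785398837 24.999991357326508 5.0333
[600.53871682  27.67476308 353.9144949 ] [-6.40988289  3.54876846  3.09175435] 21.643884730716948 9.4333
12.6667
```

View pics/c3.png

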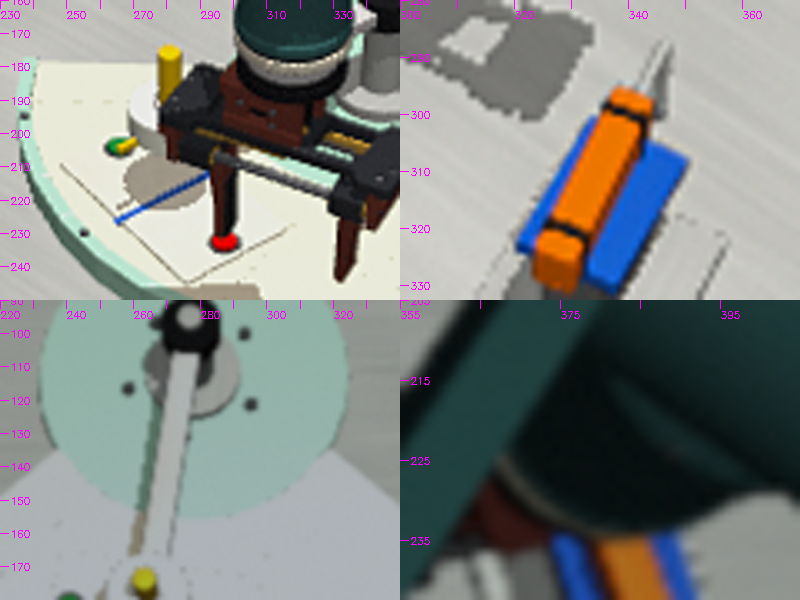

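The head now stands over the line: post top at side (281,175), top (263.2,173). I'll check that numerically, then grasp the wand, lift it and re-measure it in the hand.

```bash
python3 - <<'E'
from h import *
np.set_printoptions(precision=1,suppress=True)
print("post",*tri((281,174.6),(263.2,173.1)),onz("top",(263.2,173.1),210))
w=np.array([393.4,-349.6]);yaw=.28
move_pose([*w,340],down(yaw))
move_straight([*w,256],velocity=120)
move_gripper(0.0,40); o=get_obs(); print(o["opening"]*88,o["ft_force"],o["position"])
F={n:grab_frame(n) for n in("side","top")}; np.savez("f2.npz",**F)
move_straight([*w,340],velocity=120)
# approach the red pad; hold there for a look
ly=-.18; u=np.array([np.cos(ly),np.sin(ly)]); red=np.array([585.5,-56.]); 
c=red-90*u
move_pose([*c,330],down(ly)); hold(.3)
F={n:grab_frame(n) for n in("side","top")}; np.savez("f3.npz",**F)
o=get_obs(); print(o["opening"]*88,o["position"],o["clock"])
comp("c4",[("side",230,160,120),("side",250,190,70),("top",240,140,100),("top",265,160,56)],F)
E
```

```text
post [601.7  25.1 212.2] 1.9539215772780156 [601.5  25.9 210. ]
19.635777426682957 [ 0.   0.2 -0.1] [ 393.4 -349.6  256. ]
19.49676802632682 [496.9 -40.3 330. ] 17.8167
```

View pics/c4.png

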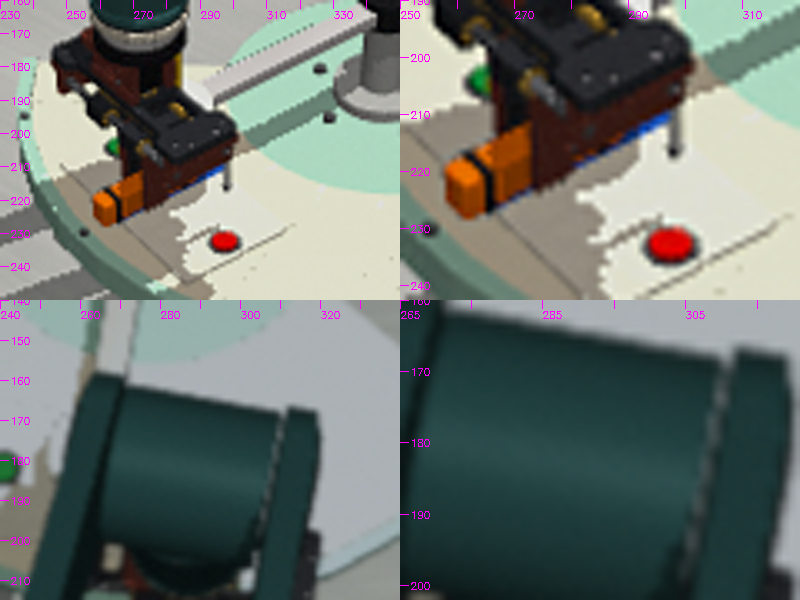

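The tip is visible at side (298,217.5) above the red pad at (297.4,232.9). The arm blocks the top view, so I'll use the known lifted height of 104.

```bash
python3 - <<'E'
from h import *
np.set_printoptions(precision=1,suppress=True)
for u in((297.4,217.),(297.95,217.5)): print(onz("side",u,104),onz("side",u,106),onz("side",u,102))
print(onz("side",(297.4,232.6),39))
E
```

```text
[584.2 -57.8 104. ] [582.5 -59.2 106. ] [585.8 -56.4 102. ]
[583.6 -60.5 104. ] [582.  -61.9 106. ] [585.2 -59.1 102. ]
[584.  -58.5  39. ]
```

The tip lines up with the pad to about 2 mm in the same view, so I'll go down for the red touch, take a picture, then do green.

```bash
python3 - <<'E'
from h import *
np.set_printoptions(precision=2,suppress=True)
ly=-.18; u=np.array([np.cos(ly),np.sin(ly)]); red=np.array([585.5,-56.]); c=red-90*u
move_straight([*c,272],velocity=80)
s=move_straight([*c,256],velocity=15,f_stop=2.5)
hold(.5); o=get_obs(); print(s,o["position"],o["ft_force"],o["opening"]*88,o["clock"])
F={n:grab_frame(n) for n in("side","top")}; np.savez("f4.npz",**F)
comp("c5",[("side",230,160,120),("side",265,200,60),("top",240,140,100),("top",250,150,100)],F)
E
```

```text
True [496.81 -39.84 263.97] [0.7  0.2  3.92] 20.036444032785283 19.8167
```

View pics/c5.png

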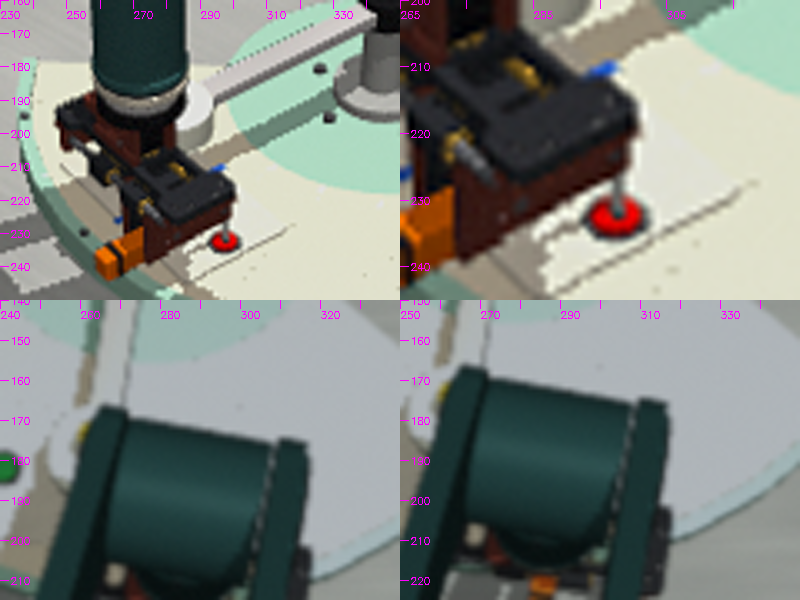

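The red touch is good: about 4 N with the tip at the pad's middle, side (297,232). Next I'll go over the head at height to green.

```bash
python3 - <<'E'
from h import *
np.set_printoptions(precision=2,suppress=True)
ly=-.18; u=np.array([np.cos(ly),np.sin(ly)]); red=np.array([585.5,-56.]); g=np.array([615.7,111.]); c=red-90*u; d=g-90*u
move_straight([*c,465],velocity=150)
move_straight([*d,465],velocity=150)
move_straight([*d,272],velocity=120)
hold(.2)
s=move_straight([*d,256],velocity=15,f_stop=2.5)
hold(.5); o=get_obs(); print(s,o["position"],o["ft_force"],o["opening"]*88,o["clock"])
F={n:grab_frame(n) for n in("side","top")}; np.savez("f5.npz",**F)
comp("c6",[("side",230,160,120),("side",245,180,60),("top",210,130,100),("top",220,150,60)],F)
E
```

```text
True [526.89 127.14 263.85] [-0.42  1.83  3.81] 19.936441472737073 25.775
```

View pics/c6.png

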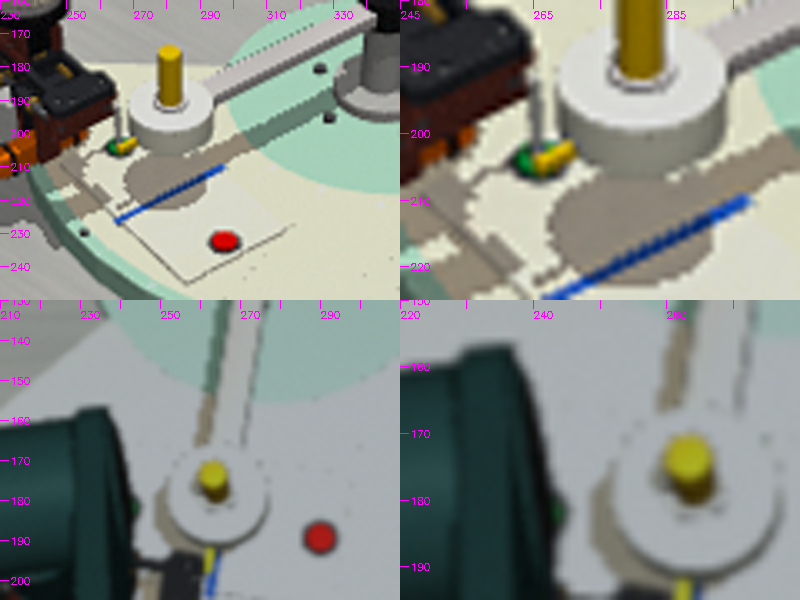

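Green touch confirmed: about 4 N, tip on the pad at side (266,204), with the head still over the line. Now I'll lay the wand back.

```bash
python3 - <<'E'
from h import *
np.set_printoptions(precision=2,suppress=True)
o=get_obs();p=o["position"]
move_straight([p[0],p[1],465],velocity=150)
w=[396.5,-351.5]
move_pose([*w,400],down(.24))
move_straight([*w,264],velocity=120); hold(.2)
s=move_straight([*w,252],velocity=15,f_stop=2); o=get_obs(); print(s,o["position"],o["ft_force"])
move_gripper(1.0); hold(.2)
move_straight([*w,400],velocity=150)
move_pose([250,-480,400],down(.24)); hold(.5)
F={n:grab_frame(n) for n in("side","top")}; np.savez("f6.npz",**F)
print(get_obs()["clock"],fit_box(F,(100,20,26),ROI,[396,-351,72,.25],orange))
comp("c7",[("side",230,160,130),("side",300,280,80),("top",210,130,100),("top",350,205,70)],F)
E
```

```text
True [ 396.5  -351.49  255.94] [0.01 1.08 4.09]
35.0833 (array([ 395.45, -350.7 ,   71.26,    0.22]), np.float64(1.2085097871393093))
```

View pics/c7.png

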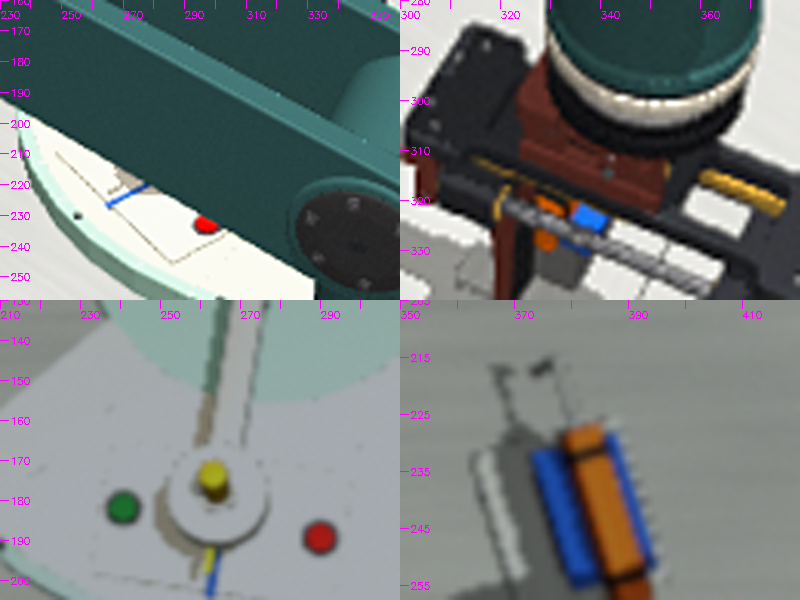

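The top view shows the wand lying along the blue rest, handle at (385,242), the head over the line, and the pads clear.

```bash
python3 -c "
from cell import *
print(hand_in())"
```

```text
the job is handed in; nothing more can be done
None
```

I handed the job in at about 35 s: the head stands over the blue line, the wand touched red then green at about 4 N each, and it is back on its rest; no bystander was touched knowingly, and no verdict came back.

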